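# Stack the sample totes for the next bench

### The job

Build one stack in the aluminium base, one piece at a time from the bottom up: first the tote of petri dishes (either way round), on it the tote of vials, on that the tote of slide boxes, and last the flat cover. Turn each upper tote end for end against the one beneath (its pull-tab end over the other's plain end), so that it stands level, interlocked on the rim, instead of nesting inside; the cover may go either way round. Every piece must be fully seated, let go and still; leave the amber bottle and the glass beaker where they stand.

Things in the scene. Friction and masses are not known exactly. Their poses are not given: they have to be found in the camera images.
- dish_tote: Open grey plastic tote with two round petri dishes (49 mm) fixed in it. 140 (x) x 80 (y) x 52 mm high, 0.26 kg. Origin: centre of underside, z up; front end = +x. Grip its divider: a wall 10 mm thick across the middle (plane x=0, along y), top 34 mm above the origin; close along x, a finger in each compartment (59 mm in x, 68 in y, contents no higher than 16 mm).
- vial_tote: Same tote, sizes and frame as dish_tote, with twelve small round vials (15 mm white caps). Set on another tote with its front over that one's rear, it drops 4 mm into the rim: origin 48 mm above the lower one's, 4 mm play each way. Set the same way round as the lower one, it sinks in and nests, 34 mm above: wrong.
- slide_tote: Same tote, sizes and frame as dish_tote, stacks as told for vial_tote; holds four flat boxes (43 x 22 mm, dark line along each). All totes: foot 120 x 60 mm; mouth 128 x 68 mm; 12 mm lugs on the foot's long sides at x=+44, -24 mm; 20 mm wide rim notches, deep (18 mm) at x=+44, -24, shallow (4 mm) at x=-44, +24, which take the lugs of a turned tote.
- cover: Flat grey cover, 140 (x) x 80 (y) mm, 0.14 kg, ends alike. Origin: centre of underside, z up. A plug 120 x 60 x 6 mm below goes into a tote's mouth (4 mm play); plate from 6 to 11 mm height; on top a grip bar 12 mm thick (x), 50 mm long (y), from 11 to 33 mm. Seated on a tote its origin is 46 mm above the tote's.
- base: Low aluminium plate fixed to the bench, 140 (x) x 100 (y) mm. Origin: centre of underside, z up. Floor at 5 mm, inside a kerb 6 mm wide, top at 13 mm; space inside 128 x 88 mm. A tote stands in it along x, either way round, with 4 mm play each way, its origin 5 mm above the base's.
- dish_tote_front (a point): Top of dish_tote's pull tab, which marks its front end: a flat tab 44 mm wide, 5 mm thick, sticking out 14 mm beyond the end wall near the rim. Point 77 mm towards +x and 47 mm above the tote's origin. The rear end is plain.
- vial_tote_front (a point): The same point on vial_tote's front pull tab.
- slide_tote_front (a point): The same point on slide_tote's front pull tab.
- reagent_bottle: Amber glass bottle with a white cap, 54 mm in diameter, 100 mm high, standing at the far edge of the work area; to be left alone. Origin: centre of underside.
- beaker: Empty clear glass beaker, 60 mm across the rim, 75 mm high, on the left of the work area; to be left alone. Origin: centre of underside.

How it is judged:
By the outcome, as a careful person would: the job done as asked, in the order asked, and still so for the second after the job is handed in, with the robot touching nothing.
It also fails if it takes over 136 s, if anything falls off the work surface, if the arm or the gripper's body presses on something with over 40 N, if the wrist force passes 120 N, or if a joint passes its speed limit or range.

### The arm

A 6-joint arm with a two-finger parallel gripper is mounted at the origin on the work surface. World frame = base frame: x ahead of the robot, y to its left, z up, the work surface at z = 0. Lengths are in m, angles in rad, forces in N, time in s.
With the tool pointing down it reaches from about 0.35 to 0.875 m from the base axis. Payload 4.2 kg.
Tool frame: the origin (TCP) lies on the front face of the gripper's body, between the roots of the fingers; the fingertips stand 73 mm ahead of it and the grasp point (between the pads) lies 54 mm ahead of it (r.grasp_offset is the distance from the TCP to the grasp point, in m); z points along the fingers, y is the line along which they close (so a half turn about z gives the same grasp; the last joint's range is limited). The gripper opens to 85 mm and grips with 20 to 120 N. Pads are 22 mm wide; open, the fingers measure 114 mm over their backs; the gripper's body (76 mm by 85 mm) begins 54 mm behind the grasp point. The pads swing forward as they close: fully open they stand 13 mm farther back than shut.
Start: joints at [-0.931, 0.385, 0.008, 0, -1.194, -0.259], TCP at [0.232, -0.58, 0.304] pointing down, gripper open.
Joint ranges: [-3.14, 3.14], [-1.21, 2.06], [-1.07, 1.41], [-3.16, 2.05], [-2.99, -0.16], [-3.1, 3.1]. Speed limits (rad/s): [2.79, 2.79, 3.14, 3.14, 3.14, 3.14].

### API

Orientations are given as a rotation vector (axis times angle).
In Python, from workcell import r gives the robot as it stands.
- The arm moves only by the shell command python3 drive.py 'ROWS' [OPENING] [FORCE]. ROWS is a JSON object whose key "ticks" holds a list of rows, 1 to 5 of them, each of 6 numbers: dx, dy, dz in m, then a rotation vector rx, ry, rz in rad; each row shifts and turns the commanded pose from where the row before left it, along the tool's axes as they then stand; what a row does not reach is not made up. A row lasts 1/8 s, in which the tool goes at most 0.0625 m and 0.188 rad, less where a joint would pass 70% of its speed; a pose out of reach is approached as far as the arm can. OPENING is the finger opening in m, set as the command begins (- or left out keeps the last). The fingers move at their own pace and stop on an object; FORCE is the grip in N (left out, the last holds). Time passes only in rows, so rows that do not move let the fingers close. It prints the time, the measured TCP pose, the force, the opening and the grip force at its end. Input that does not fit is refused with a message, and nothing moves.
- r.get_state(): the state, without advancing time (a new reading comes with each control period).
- r.get_image(name): name is "side" or "top"; returns a dict with "color" (480x640x3 uint8, red, green, blue), "fx", "fy", "cx", "cy" (pixels), "rvec" (rotation vector, rad) and "tvec" (3), from world to camera coordinates, as OpenCV has them. Camera axes: x right, y down, z forward; pixel columns grow to the right and rows downward; lengths in m; the calibration is good to about 2 mm. A picture is of the moment at which its call begins. There is no depth.
- r.sign_off(): hands the job in; it is judged then, once.
The state is a dict: "time": time; "joint_positions": joint angles; "joint_vel": joint speeds; "joint_efforts": joint torques, N m; "position": TCP position; "tool_rot": TCP orientation; "force": force on the tool from outside, world axes, zero at the start; "moment": the same for the moment, N m; "width": finger opening in m; "grasp_force": force on a finger pad.
Only numpy, scipy, OpenCV 4.12 (cv2) and the standard library are available. Lean on these libraries where they do the work, as an engineer would, in place of code of your own. Each camera call takes 0.05 s, during which the arm holds its last target. There are 200 camera calls.

## Working session

There is one attempt and no reset: what is moved stays moved. The work goes in short steps, Python scripts to look and compute and a shell command to move; the robot and the scene stay as the last step left them, time stands still between calls to the robot, and variables do not carry over. Pictures are saved under pics/ and viewed, at most 14 in all, crops included, and the job is handed in when it is done.

```bash
ls; mkdir -p pics
python3 - <<'E'
from workcell import r
import cv2
for n in("top","side"):
    im=r.get_image(n); cv2.imwrite(f"pics/{n}0.png",im["color"][:,:,::-1]); print(n,im["fx"],im["cx"],im["cy"],im["rvec"],im["tvec"])
s=r.get_state(); print(s, r.grasp_offset)
E
```

```text
drive.py
pics
workcell.py
top 452.3113276206899 322.23846479121835 236.89357839582394 [ 2.15563336 -2.21460764  0.08547551] [0.0384101  0.56289682 0.96318431]
side 437.45290249484896 313.33463309621584 240.90395112405002 [ 1.00612096 -2.51702304  0.95784689] [0.4442276  0.30835904 0.8302234 ]
{'time': 0.1, 'joint_positions': array([-9.31413323e-01,  3.85480587e-01,  6.75641777e-03, -4.33561651e-04,
       -1.19399605e+00, -2.58607567e-01]), 'joint_vel': array([-0.00032484, -0.00200245,  0.00343995,  0.00028767,  0.00185943,
        0.00069179]), 'joint_efforts': array([ 3.01748842e-04, -3.93317127e+01,  1.88929510e+01,  4.19799015e+00,
       -2.57104533e-03,  1.00559356e-05]), 'position': array([ 0.23216039, -0.57987156,  0.30292811]), 'tool_rot': array([ 5.94177587e-01, -3.08440963e+00, -2.99682615e-03]), 'force': array([-0.8119666 ,  0.12539424, -0.55404924]), 'moment': array([-0.03400471,  0.01004761,  0.0187762 ]), 'grasp_force': 0.0, 'width': 0.08520115900128784} 0.0539
```
View pics/top0.png

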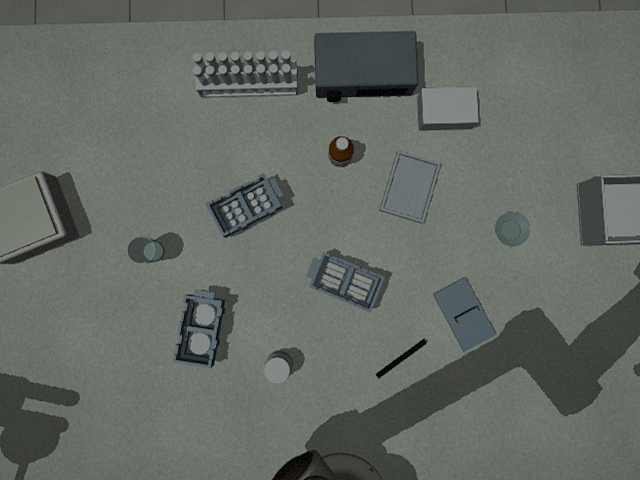

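View pics/side0.png

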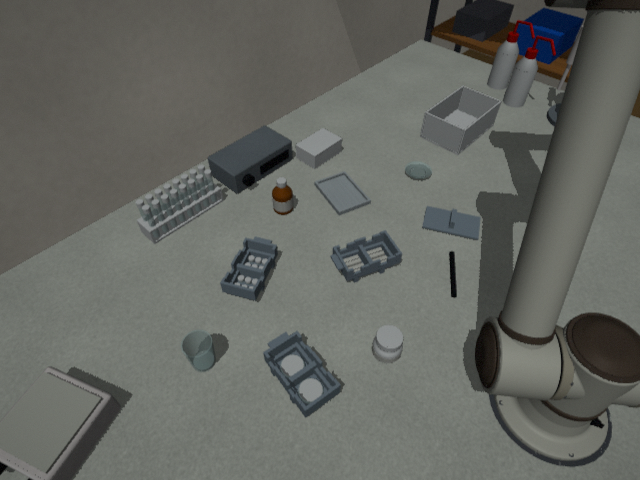

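Top view: dish tote at (201,329) with its tab at the top (205,294). Vial tote at (246,206), tab at right (275,185). Slide tote at (347,281), tab at left (317,267). Cover at (465,314), base at (411,187), bottle at (341,150), beaker at (152,250). I'll enlarge the view and build a blue-grey mask.

Create h.py:
```python
import numpy as np,cv2
from workcell import r
def cam(n):
    im=r.get_image(n); R=cv2.Rodrigues(np.array(im["rvec"],float))[0]; t=np.array(im["tvec"],float).ravel()
    return im["color"],np.array([[im["fx"],0,im["cx"]],[0,im["fy"],im["cy"]],[0,0,1]]),R,t
def plane(c,uv,z):
    _,K,R,t=c; uv=np.atleast_2d(uv).astype(float)
    d=(np.linalg.inv(K)@np.c_[uv,np.ones(len(uv))].T).T@R; o=-R.T@t
    return o+d*((z-o[2])/d[:,2])[:,None]
def proj(c,P):
    _,K,R,t=c; q=(np.atleast_2d(P)@R.T+t)@K.T; return q[:,:2]/q[:,2:]
def mask(c):
    i=c[0].astype(int); m=((i[:,:,2]-i[:,:,0])>14).astype(np.uint8)*255
    return m
```

Run:
```python
from h import *
c=cam("top"); i=c[0]
for u,v in((465,300),(411,187),(180,330),(250,300),(385,210),(232,190)): print(i[v,u])
m=cv2.morphologyEx(mask(c),cv2.MORPH_CLOSE,np.ones((5,5)))
cs,_=cv2.findContours(m,0,2)
for k in cs:
    if cv2.contourArea(k)>400:
        b=cv2.minAreaRect(k); print(np.round(b[0],1),np.round(b[1],1),round(b[2],1),plane(c,b[0],0.03).round(3))
a=cv2.resize(i[140:380,170:500],None,fx=2.42,fy=2.42,interpolation=cv2.INTER_CUBIC)
a=np.clip(a*1.6,0,255).astype(np.uint8)
cv2.imwrite("pics/z0.png",a[:,:,::-1])
```

```text
[78 93 98]
[106 119 117]
[81 87 94]
[118 121 113]
[117 125 128]
[ 85  95 104]
[198.2 327.9] [40.3 75.7] 9.7 [[0.377 0.292 0.03 ]]
[464.4 313.8] [65.  36.4] 61.9 [[ 0.391 -0.275  0.03 ]]
[343.6 280.3] [73.6 37.8] 22.4 [[ 0.469 -0.02   0.03 ]]
[246.  203.6] [38.8 72.3] 62.6 [[0.64  0.186 0.03 ]]
```

View pics/z0.png

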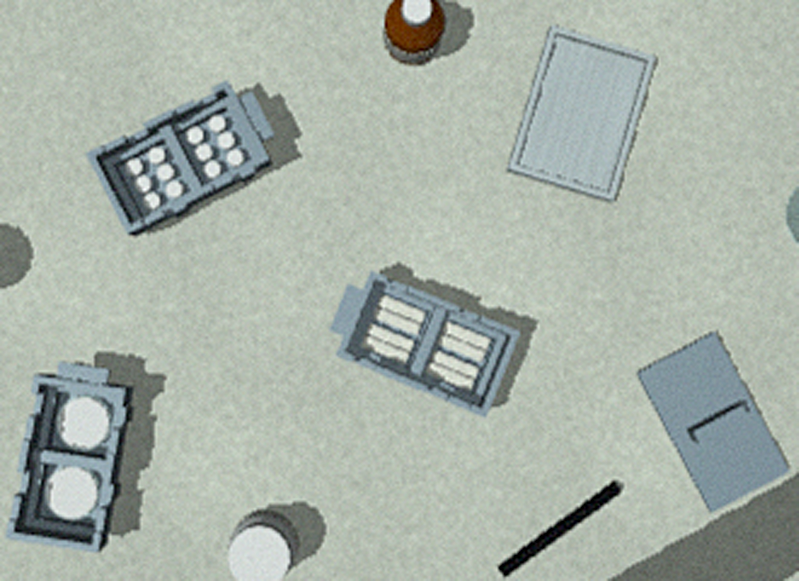

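The enlarged crop shows all outer rim corners clearly. I'll cast them on their planes and check against the sizes given.

```bash
cat > m1.py <<'E'
from h import *
c=cam("top")
# corners in crop px: front-left.. order arbitrary cyc, first two = front end
D=dict(dish=([(37,374),(132,384),(100,549),(8,537)],.052,(83,372),.047),
slide=([(340,355),(375,273),(520,325),(488,414)],.052,(345,310),.047),
vial=([(228,84),(270,163),(133,234),(88,152)],.052,(258,115),.047),
cover=([(716,333),(639,372),(712,510),(788,466)],.011,None,0),
base=([(553,27),(657,57),(615,200),(508,170)],.013,None,0))
for n,(q,z,tab,zt) in D.items():
    f=lambda a:np.array(a)/2.42+[170,140]-.3
    P=plane(c,f(q),z); L=[np.linalg.norm(P[i]-P[i-1])*1e3 for i in range(4)]
    x=(P[0]+P[1]-P[2]-P[3])/2
    print(n,P.mean(0).round(4),"yaw",np.degrees(np.arctan2(x[1],x[0])).round(1),"sides",np.round(L),
      "tab",None if not tab else (plane(c,f(tab),zt)[0]-P.mean(0))[:2].round(3))
E
python3 m1.py
```

```text
dish [0.3748 0.2854 0.052 ] yaw -11.1 sides [140.  82. 142.  79.] tab [ 0.075 -0.011]
slide [ 0.4678 -0.0273  0.052 ] yaw 67.8 sides [137.  77. 133.  81.] tab [0.029 0.073]
vial [0.6335 0.187  0.052 ] yaw -64.5 sides [136.  79. 134.  83.] tab [ 0.037 -0.069]
cover [ 0.39   -0.2815  0.011 ] yaw 25.8 sides [134.  78. 138.  79.] tab None
base [ 0.6709 -0.1756  0.013 ] yaw -19.1 sides [139.  99. 138. 101.] tab None
```

```bash
cat > plan.py <<'E'
import sys,numpy as np
from scipy.spatial.transform import Rotation as Ro
from workcell import r
s=r.get_state(); R=Ro.from_rotvec(s["tool_rot"]).as_matrix(); p=np.array(s["position"])
th=np.degrees(np.arctan2(R[1,1],R[0,1]))
print("t",round(s["time"],2),"p",p.round(4),"th",th.round(2),"tilt",R[:2,2].round(4),"q1,q6",np.degrees(s["joint_positions"])[[0,5]].round(1),"w",round(s["width"],4),"gf",s["grasp_force"],"F",np.round(s["force"],1))
a=list(map(float,sys.argv[1:]))
if len(a)>=3: 
    th2=a[3] if len(a)>3 else th
    rz=-np.radians((th2-th+180)%360-180)
    d=np.array(a[:3])-p; 
    # yaw first, then translate
    t=np.radians(th2); X=np.array([-np.sin(t),np.cos(t),0]);Y=np.array([np.cos(t),np.sin(t),0])
    print("rz",rz.round(3),"then dx dy dz",np.round([d@X,d@Y,-d[2]],4))
E
python3 drive.py '{"ticks": [[0,0,0,0,0,-0.166],[0,0,0,0,0,-0.166],[0,0,0,0,0,-0.166],[0,0,0,0,0,-0.166],[0,0,0,0,0,-0.166]]}' 0.04
python3 drive.py '{"ticks": [[0,0,0,0,0,-0.166]]}'
python3 plan.py .48 -.15 .30 168.9
```

```text
time: 0.82
position: [0.2322, -0.5801, 0.3036]
tool_rot: [-1.795, 2.578, 0.001]
force: [-0.5, 0.8, -0.4]
width: 0.0404
grasp_force: 0.0
time: 0.95
position: [0.2323, -0.5801, 0.3036]
tool_rot: [-2.002, 2.421, 0.001]
force: [0.1, -0.8, -0.8]
width: 0.0398
grasp_force: 0.0
t 0.95 p [ 0.2323 -0.5801  0.3036] th 169.19 tilt [-0.0003  0.0006] q1,q6 [-53.4  42.6] w 0.0398 gf 0.0 F [ 0.1 -0.8 -0.8]
rz 0.005 then dx dy dz [-0.4697 -0.1603  0.0036]
```

```bash
python3 drive.py '{"ticks": [[-0.0587,-0.02,0,0,0,0],[-0.0587,-0.02,0,0,0,0],[-0.0587,-0.02,0,0,0,0],[-0.0587,-0.02,0,0,0,0],[-0.0587,-0.02,0,0,0,0]]}' >/dev/null
python3 drive.py '{"ticks": [[-0.0587,-0.02,0,0,0,0],[-0.0587,-0.02,0,0,0,0],[-0.0587,-0.02,0,0,0,0]]}' >/dev/null
python3 plan.py .3748 .2854 .16 168.9
```

```text
t 1.95 p [ 0.4804 -0.1483  0.3041] th 168.9 tilt [ 0.0005 -0.0001] q1,q6 [  1.4 -12.5] w 0.04 gf 0.0 F [ 0.2 -0.5 -0.1]
rz 0.0 then dx dy dz [-0.4052  0.1871  0.1441]
```

```bash
python3 drive.py '{"ticks": [[-0.0507,0.0234,0,0,0,0],[-0.0507,0.0234,0,0,0,0],[-0.0507,0.0234,0,0,0,0],[-0.0507,0.0234,0,0,0,0],[-0.0507,0.0234,0,0,0,0]]}' >/dev/null
python3 drive.py '{"ticks": [[-0.0507,0.0234,0.02,0,0,0],[-0.0507,0.0234,0.02,0,0,0],[-0.0507,0.0234,0.02,0,0,0],[0,0,0.04,0,0,0],[0,0,0.04,0,0,0]]}' >/dev/null
python3 drive.py '{"ticks": [[0,0,0,0,0,0]]}'
python3 plan.py .3748 .2854 .092 168.9
python3 - <<'E'
from h import *
for n in("top","side"):
    c=cam(n); i=c[0]; u,v=(proj(c,[.375,.285,.05])[0]).astype(int)
    a=i[v-50:v+50,u-65:u+65]; a=cv2.resize(a,None,fx=3,fy=3,interpolation=2); cv2.imwrite(f"pics/d_{n}.png",np.clip(a*1.7,0,255)[:,:,::-1]) 
a=[cv2.imread(f"pics/d_{n}.png") for n in("top","side")]; cv2.imwrite("pics/d1.png",np.hstack(a))
E
```

```text
time: 3.32
position: [0.3732, 0.2825, 0.1616]
tool_rot: [1.991, -2.421, 0.003]
force: [-0.4, -0.5, 0.9]
width: 0.0404
grasp_force: 0.0
t 3.33 p [0.3732 0.2825 0.1616] th 168.88 tilt [-0.0044 -0.0061] q1,q6 [ 57.1 -68.2] w 0.0404 gf 0.0 F [-0.4 -0.5  0.9]
rz -0.0 then dx dy dz [-0.0032 -0.001   0.0696][ WARN:0@1.313] global loadsave.cpp:1063 imwrite_ Unsupported depth image for selected encoder is fallbacked to CV_8U.
```

View pics/d1.png

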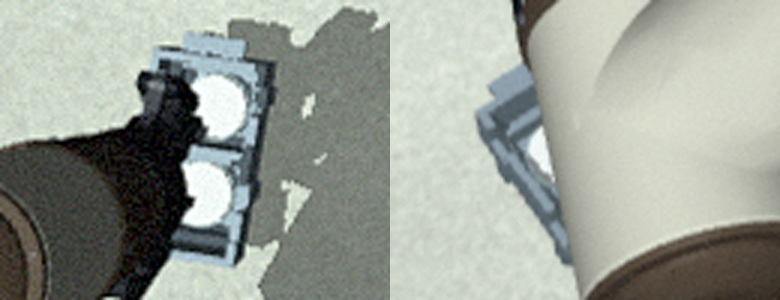

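The gripper is straddling the divider, with one finger on each side of the tote's middle. Descending now.

```bash
python3 drive.py '{"ticks": [[-0.0032,-0.001,0.02,0,0,0],[0,0,0.02,0,0,0],[0,0,0.015,0,0,0],[0,0,0.010,0,0,0],[0,0,0.004,0,0,0]]}' 
python3 plan.py .3748 .2854 .092 168.9
```

```text
time: 4.05
position: [0.3764, 0.2872, 0.0956]
tool_rot: [-1.995, 2.425, 0.001]
force: [0.8, 0.2, -0.5]
width: 0.0401
grasp_force: 0.0
t 4.05 p [0.3764 0.2872 0.0956] th 168.88 tilt [0.0012 0.0015] q1,q6 [ 57.1 -68.2] w 0.0401 gf 0.0 F [ 0.8  0.2 -0.5]
rz -0.0 then dx dy dz [0.0021 0.0012 0.0036]
```

```bash
python3 drive.py '{"ticks": [[0.0021,0.0012,0.0026,0,0,0],[0,0,0,0,0,0]]}' 0.04
python3 drive.py '{"ticks": [[0,0,0,0,0,0],[0,0,0,0,0,0],[0,0,0,0,0,0],[0,0,0,0,0,0]]}' 0.0 60
python3 drive.py '{"ticks": [[0,0,-0.02,0,0,0],[0,0,-0.04,0,0,0],[0,0,-0.04,0,0,0],[0,0,0,0,0,0]]}'
python3 plan.py .6709 -.1756 .30 160.9
```

```text
time: 4.3
position: [0.3743, 0.2849, 0.0926]
tool_rot: [-1.996, 2.426, 0.0]
force: [-1.1, 0.1, -0.4]
width: 0.0402
grasp_force: 0.0
time: 4.8
position: [0.3744, 0.2851, 0.0928]
tool_rot: [-1.996, 2.426, 0.0]
force: [-2.3, -1.1, 5.5]
width: 0.0082
grasp_force: 61.0
time: 5.3
position: [0.3752, 0.2861, 0.1948]
tool_rot: [-1.992, 2.421, 0.003]
force: [0.5, -0.1, -1.8]
width: 0.0083
grasp_force: 60.1
t 5.3 p [0.3752 0.2861 0.1948] th 168.89 tilt [0.004  0.0058] q1,q6 [ 57.1 -68.2] w 0.0083 gf 60.09296894073486 F [ 0.5 -0.1 -1.8]
rz 0.139 then dx dy dz [ 0.3396 -0.4305 -0.1052]
```

```bash
python3 drive.py '{"ticks": [[0,0,-0.04,0,0,0.139],[0.0377,-0.0478,0,0,0,0],[0.0377,-0.0478,0,0,0,0],[0.0377,-0.0478,0,0,0,0],[0.0377,-0.0478,0,0,0,0]]}' >/dev/null
python3 drive.py '{"ticks": [[0.0377,-0.0478,0,0,0,0],[0.0377,-0.0478,0,0,0,0],[0.0377,-0.0478,0,0,0,0],[0.0377,-0.0478,0,0,0,0],[0.0377,-0.0478,0,0,0,0]]}' >/dev/null
python3 drive.py '{"ticks": [[0,0,0.05,0,0,0],[0,0,0.03,0,0,0],[0,0,0,0,0,0],[0,0,0,0,0,0]]}' >/dev/null
python3 plan.py .6709 -.1756 .098 160.9
python3 - <<'E'
from h import *
o=[]
for n in("top","side"):
    c=cam(n); i=c[0]; u,v=(proj(c,[.671,-.176,.08])[0]).astype(int)
    a=i[v-60:v+60,u-65:u+65]; o.append(np.clip(cv2.resize(a,None,fx=3,fy=3,interpolation=2)*1.7,0,255).astype(np.uint8)); print(n,u-65,v-60)
cv2.imwrite("pics/d2.png",np.hstack(o)[:,:,::-1])
E
```

```text
t 7.05 p [ 0.6706 -0.1763  0.1527] th 160.96 tilt [ 0.0007 -0.0006] q1,q6 [ -1.4 -17.7] w 0.0083 gf 59.980666637420654 F [ 0.1  1.3 -0.8]
rz 0.001 then dx dy dz [-0.0008 -0.0001  0.0547]
top 352 120
side 278 111
```

View pics/d2.png

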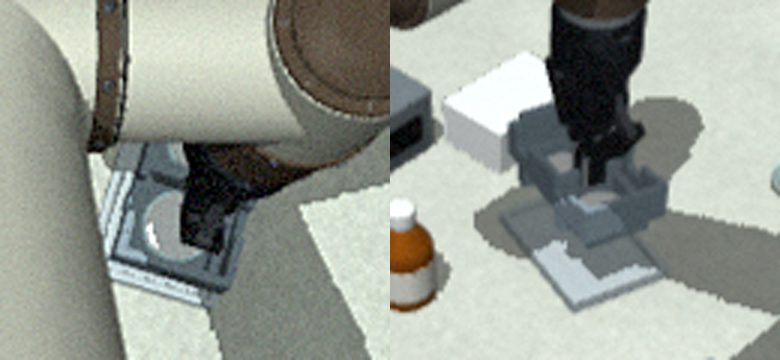

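The held tote hangs over the base, level and aligned with it. I'll compare the predicted rim and base corners with what the views show.

Run:
```python
from h import *
def rect(x,y,z,yaw,L=.14,W=.08):
    a=np.radians(yaw);R=np.array([[np.cos(a),-np.sin(a)],[np.sin(a),np.cos(a)]])
    q=np.array([[1,1],[1,-1],[-1,-1],[-1,1]])*[L/2,W/2]@R.T+[x,y]; return np.c_[q,np.full(4,z)]
for n,o in(("top",(352,120)),("side",(278,111))):
    c=cam(n); off=0 if n=="top" else 390
    for P in (rect(.6706,-.1763,.112,-19.1),rect(.6709,-.1756,.013,-19.1,.14,.1)):
        print(n,((proj(c,P)-o+.3)*3+[off,0]).round(0).tolist())
```

```text
top [[180.0, 57.0], [295.0, 92.0], [235.0, 291.0], [119.0, 255.0]]
top [[140.0, 91.0], [269.0, 131.0], [215.0, 311.0], [85.0, 270.0]]
side [[511.0, 122.0], [589.0, 97.0], [672.0, 185.0], [590.0, 214.0]]
side [[500.0, 211.0], [592.0, 180.0], [669.0, 268.0], [573.0, 304.0]]
```

Run:
```python
from h import *
for n,(u0,v0,u1,v1) in(("top",(365,140,460,235)),("side",(300,160,385,225))):
    c=cam(n); i=cv2.imread(f"pics/{n}0.png")[v0:v1,u0:u1].astype(np.float32)
    d=cv2.GaussianBlur(i[:,:,0]-i[:,:,2],(0,0),1.0); d=cv2.resize(d,None,fx=4,fy=4,interpolation=2)
    m=((d>4)*255).astype(np.uint8); m=cv2.morphologyEx(m,cv2.MORPH_CLOSE,np.ones((9,9)))
    m=cv2.morphologyEx(m,cv2.MORPH_OPEN,np.ones((15,15)))
    k=max(cv2.findContours(m,0,1)[0],key=cv2.contourArea); h=cv2.convexHull(k)
    uv=(k[:,0]+.5)/4-.5+[u0,v0]
    P=plane(c,uv,.010 if n=="top" else .008)[:,:2]*1e3
    b=cv2.minAreaRect(P.astype(np.float32)); print(n,np.round(b[0],1),np.round(b[1],1),b[2])
```

```text
top [ 672.1 -174.4] [101.9 142.7] 71.44409942626953
side [ 672.3 -175.9] [105.6 150.3] 71.3587875366211
```

```bash
python3 plan.py .6718 -.1752 .098 161.2; python3 drive.py '{"ticks": [[-0.0015,-0.0009,0.02,0,0,-0.005],[0,0,0.02,0,0,0],[0,0,0.008,0,0,0],[0,0,0.004,0,0,0],[0,0,0.002,0,0,0]]}'; python3 plan.py .6718 -.1752 .0978 161.2
```

```text
t 7.35 p [ 0.6704 -0.1762  0.1537] th 160.94 tilt [ 0.0022 -0.0001] q1,q6 [ -1.4 -17.7] w 0.0081 gf 59.98514950275421 F [-0.5 -0.1 -2.4]
rz -0.005 then dx dy dz [-0.0014 -0.001   0.0557]
time: 7.98
position: [0.6717, -0.1752, 0.0984]
tool_rot: [-1.829, 2.554, -0.001]
force: [-0.2, -0.4, -2.0]
width: 0.0085
grasp_force: 60.0
t 7.97 p [ 0.6717 -0.1752  0.0984] th 161.22 tilt [ 0.0006 -0.0002] q1,q6 [ -1.3 -17.5] w 0.0085 gf 60.02918601036072 F [-0.2 -0.4 -2. ]
rz 0.0 then dx dy dz [-0.0001 -0.0001  0.0006]
```

```bash
python3 drive.py '{"ticks": [[0,0,0.0015,0,0,0],[0,0,0,0,0,0]]}'; python3 drive.py '{"ticks": [[0,0,0,0,0,0],[0,0,0,0,0,0],[0,0,0,0,0,0]]}' 0.04; python3 drive.py '{"ticks": [[0,0,-0.03,0,0,0],[0,0,-0.06,0,0,0],[0,0,-0.06,0,0,0],[0,0,-0.05,0,0,0],[0,0,0,0,0,0]]}' >/dev/null; python3 plan.py .6335 .187 .30 -64.5
```

```text
time: 8.22
position: [0.6717, -0.1753, 0.0979]
tool_rot: [-1.829, 2.553, -0.002]
force: [-1.0, 0.5, 0.5]
width: 0.0085
grasp_force: 60.5
time: 8.6
position: [0.6715, -0.1753, 0.097]
tool_rot: [-1.829, 2.554, -0.001]
force: [-0.2, 0.8, -0.2]
width: 0.0399
grasp_force: 0.0
t 9.22 p [ 0.6729 -0.1756  0.3034] th 161.23 tilt [ 0.0119 -0.0018] q1,q6 [ -1.3 -17.5] w 0.04 gf 0.0 F [ 0.3 -0.5 -0.1]
rz -2.343 then dx dy dz [ 0.1205 -0.3443  0.0034]
```

```bash
python3 drive.py '{"ticks": [[0,0,0,0,0,-0.18],[0,0,0,0,0,-0.18],[0,0,0,0,0,-0.18],[0,0,0,0,0,-0.18],[0,0,0,0,0,-0.18]]}' >/dev/null
python3 drive.py '{"ticks": [[0,0,0,0,0,-0.18],[0,0,0,0,0,-0.18],[0,0,0,0,0,-0.18],[0,0,0,0,0,-0.18],[0,0,0,0,0,-0.18]]}' >/dev/null
python3 drive.py '{"ticks": [[0,0,0,0,0,-0.18],[0,0,0,0,0,-0.18],[0,0,0,0,0,-0.18]]}' >/dev/null
python3 drive.py '{"ticks": [[0.0201,-0.0574,0,0,0,0],[0.0201,-0.0574,0,0,0,0],[0.0201,-0.0574,0,0,0,0],[0.0201,-0.0574,0,0,0,0],[0.0201,-0.0574,0,0,0,0]]}' >/dev/null
python3 drive.py '{"ticks": [[0.0201,-0.0574,0,0,0,0],[0,0,0.05,0,0,0],[0,0,0.06,0,0,0],[0,0,0.03,0,0,0],[0,0,0,0,0,0]]}' >/dev/null
python3 plan.py .6335 .187 .092 -64.5
python3 - <<'E'
from h import *
c=cam("top")
o=[]
for P in((.672,-.175,.05),(.6335,.187,.05)):
    i=c[0]; u,v=(proj(c,P)[0]).astype(int)
    a=i[v-60:v+60,u-65:u+65]; o.append(np.clip(cv2.resize(a,None,fx=3,fy=3,interpolation=2)*1.7,0,255).astype(np.uint8)); print(u-65,v-60)
cv2.imwrite("pics/d3.png",np.hstack(o)[:,:,::-1])
E
```

```text
t 12.1 p [0.6316 0.1869 0.1528] th -64.74 tilt [-0.0074 -0.0037] q1,q6 [30.5 84.8] w 0.0399 gf 0.0 F [-0.4 -0.5  0.6]
rz -0.004 then dx dy dz [0.0018 0.0007 0.0608]
348 122
179 145
```

View pics/d3.png

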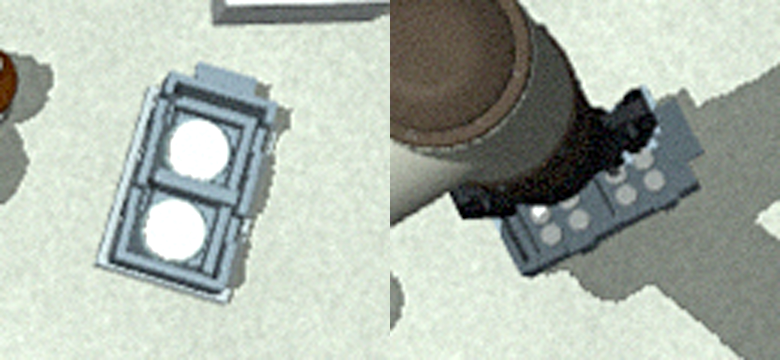

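The dish tote sits in the base with its tab at the far (+x) end. Its rim corners in the crop are about (167,72), (275,100), (222,293) and (112,258). The fingers straddle the vial divider. I'll continue the grasp and measure the dish rim.

```bash
python3 - <<'E'
from h import *
c=cam("top")
f=lambda a:np.array(a)/3+[348,122]-.3
P=plane(c,f([(167,72),(275,100),(222,293),(112,258)]),.057); x=(P[0]+P[1]-P[2]-P[3])/2
print(P.mean(0),np.degrees(np.arctan2(x[1],x[0])),[np.linalg.norm(P[i]-P[i-1])*1e3 for i in range(4)])
E
python3 drive.py '{"ticks": [[0.0018,0.0007,0.02,0,0,-0.004],[0,0,0.02,0,0,0],[0,0,0.01,0,0,0],[0,0,0.01,0,0,0],[0,0,0,0,0,0]]}' >/dev/null
python3 plan.py .6335 .187 .0925 -64.5
```

```text
[ 0.67282131 -0.17050916  0.057     ] -18.07242044592945 [np.float64(139.0091447751829), np.float64(78.91561099302635), np.float64(143.2068217944615), np.float64(80.75433965103784)]
t 12.82 p [0.6351 0.1877 0.0963] th -64.49 tilt [-0.0009 -0.0004] q1,q6 [30.4 85.1] w 0.0402 gf 0.0 F [-0.1  0.1 -0.5]
rz 0.0 then dx dy dz [-0.0017 -0.      0.0038]
```

```bash
python3 drive.py '{"ticks": [[-0.0017,0,0.003,0,0,0],[0,0,0,0,0,0]]}' 0.04
python3 drive.py '{"ticks": [[0,0,0,0,0,0],[0,0,0,0,0,0],[0,0,0,0,0,0],[0,0,0,0,0,0]]}' 0.0 60
python3 drive.py '{"ticks": [[0,0,-0.02,0,0,0],[0,0,-0.05,0,0,0],[0,0,-0.06,0,0,0],[0,0,-0.06,0,0,0],[0,0,0,0,0,0]]}'
python3 plan.py .672 -.175 .25 161.2
python3 - <<'E'
from h import *
# outer outline widths, top view, rays on rim plane
i=cv2.imread("pics/top0.png"); c=cam("top")
def rimc(img,box,z):
    u0,v0,u1,v1=box; a=img[v0:v1,u0:u1].astype(np.float32); d=cv2.resize(cv2.GaussianBlur(a[:,:,2]-a[:,:,0],(0,0),.7),None,fx=4,fy=4,interpolation=2)
    m=((d>9)*255).astype(np.uint8); m=cv2.morphologyEx(m,cv2.MORPH_CLOSE,np.ones((21,21)))
    k=max(cv2.findContours(m,0,1)[0],key=cv2.contourArea); uv=(k[:,0]+.5)/4-.5+[u0,v0]
    b=cv2.minAreaRect((plane(c,uv,z)[:,:2]*1e3).astype(np.float32)); return np.round(b[0],1),np.round(b[1],1),round(b[2],1)
for b in((165,280,235,375),(200,170,290,245),(300,245,390,315)): print(rimc(i[:,:,::-1],b,.052))
print("now",rimc(c[0],(375,135,450,235),.057))
E
```

```text
time: 13.08
position: [0.6337, 0.1871, 0.0941]
tool_rot: [-3.064, -0.694, -0.001]
force: [-0.4, -0.7, -0.6]
width: 0.0403
grasp_force: 0.0
time: 13.58
position: [0.634, 0.1873, 0.0944]
tool_rot: [-3.064, -0.694, -0.002]
force: [-0.5, 0.5, 3.1]
width: 0.0083
grasp_force: 62.7
time: 14.2
position: [0.6355, 0.1877, 0.29]
tool_rot: [-3.062, -0.693, -0.018]
force: [0.6, 0.0, -2.4]
width: 0.0081
grasp_force: 62.1
t 14.2 p [0.6355 0.1877 0.29  ] th -64.47 tilt [0.0109 0.0049] q1,q6 [30.4 85.1] w 0.0081 gf 62.08384394645691 F [ 0.6  0.  -2.4]
rz 2.344 then dx dy dz [ 0.3316 -0.1514  0.04  ]
(array([379.5, 284.3]), array([ 87.2, 155.1]), 79.5)
(array([635.9, 181.9]), array([ 85.8, 154.5]), 26.1)
(array([469.2, -18.4]), array([154.4,  80.5]), 66.1)
now (array([ 676.6, -169.2]), array([ 94.6, 160.6]), 71.4)
```

```bash
cat > blobs.py <<'E'
from h import *
def white(c,img,box,z,amin,thr=None):
    u0,v0,u1,v1=box; a=cv2.resize(img[v0:v1,u0:u1],None,fx=4,fy=4,interpolation=2).min(2)
    t,m=cv2.threshold(a,thr or 0,255,0 if thr else cv2.THRESH_OTSU)
    ks=[k for k in cv2.findContours(m,0,1)[0] if cv2.contourArea(k)>amin*16]
    uv=np.array([cv2.minEnclosingCircle(k)[0] if amin>100 else np.array(cv2.moments(k)["m10"])/1 for k in ks]) if amin>100 else None
    return plane(c,(uv+.5)/4-.5+[u0,v0],z)
if __name__=="__main__":
    c=cam("top"); i=cv2.imread("pics/top0.png")[:,:,::-1]
    for img,b,z in((i,(178,295,222,362),.014),(c[0],(390,155,430,215),.019)):
        P=white(c,img,b,z,200,140 if img is i else 140); print(P.round(4).tolist(),P.mean(0).round(4), [round(float(x),1) for x in [np.linalg.norm(P[0]-P[-1])*1e3]])
E
python3 blobs.py
```

```text
Traceback (most recent call last):
  File "blobs.py", line 11, in <module>
    P=white(c,img,b,z,200,140 if img is i else 140); print(P.round(4).tolist(),P.mean(0).round(4), [round(float(x),1) for x in [np.linalg.norm(P[0]-P[-1])*1e3]])
  File "blobs.py", line 7, in white
    return plane(c,(uv+.5)/4-.5+[u0,v0],z)
                   ~~~~~~~~~~~~^~~~~~~~
ValueError: operands could not be broadcast together with shapes (0,) (2,)
```

```bash
cat > blobs.py <<'E'
from h import *
def white(c,img,box,z,amin,thr):
    u0,v0,u1,v1=box; a=cv2.resize(img[v0:v1,u0:u1],None,fx=4,fy=4,interpolation=2).min(2)
    m=((a>thr)*255).astype(np.uint8)
    ks=[k for k in cv2.findContours(m,0,1)[0] if cv2.contourArea(k)>amin*16]
    uv=np.array([cv2.minEnclosingCircle(k)[0] for k in ks]).reshape(-1,2)
    return plane(c,(uv+.5)/4-.5+[u0,v0],z),[round(cv2.contourArea(k)/16) for k in ks],int(np.percentile(a,90))
if __name__=="__main__":
    c=cam("top"); i=cv2.imread("pics/top0.png")[:,:,::-1]
    for img,b,z in((i,(178,295,222,362),.014),(c[0],(390,155,430,215),.019)):
      for thr in (120,130):
        P,A,p=white(c,img,b,z,60,thr); print(P.round(4).tolist(),P.mean(0).round(4),A,p)
E
python3 blobs.py
```

```text
[[0.3422, 0.2945, 0.014], [0.4034, 0.2831, 0.014]] [0.3728 0.2888 0.014 ] [309, 292] 133
[[0.342, 0.2947, 0.014], [0.4032, 0.2831, 0.014]] [0.3726 0.2889 0.014 ] [283, 274] 133
[[0.6444, -0.1619, 0.019], [0.7027, -0.1818, 0.019]] [ 0.6736 -0.1719  0.019 ] [315, 306] 155
[[0.6445, -0.1622, 0.019], [0.7028, -0.182, 0.019]] [ 0.6736 -0.1721  0.019 ] [303, 295] 155
```

```bash
python3 - <<'E'
from blobs import *
c=cam("top"); i=cv2.imread("pics/top0.png")[:,:,::-1]
for b,a in(((212,180,282,232),8),((315,255,378,306),8)):
  for thr in(120,135):
    P,A,p=white(c,i,b,.016,a,thr); print(len(P),P.mean(0).round(4),((P.max(0)+P.min(0))/2).round(4),A,p)
s=c[0]; cv2.imwrite("pics/z1.png",np.clip(cv2.resize(s[120:270,60:260],None,fx=4,fy=4,interpolation=2)*1.7,0,255)[:,:,::-1])
E
python3 plan.py .672 -.175 .25 161.2
```

```text
12 [0.6355 0.1893 0.016 ] [0.6356 0.1892 0.016 ] [20, 28, 20, 26, 25, 19, 27, 27, 25, 28, 26, 26] 118
12 [0.6353 0.1893 0.016 ] [0.6355 0.1891 0.016 ] [14, 20, 14, 19, 20, 14, 20, 20, 19, 20, 20, 19] 118
8 [ 0.466  -0.0255  0.016 ] [ 0.4656 -0.0262  0.016 ] [42, 55, 57, 43, 54, 57, 55, 60] 127
t 14.4 p [0.6327 0.1867 0.281 ] th -64.52 tilt [-0.005  -0.0017] q1,q6 [30.4 85.1] w 0.0078 gf 62.001553773880005 F [ 0.6 -0.2 -2.2]
rz 2.344 then dx dy dz [ 0.3297 -0.1538  0.031 ]<stdin>:5: RuntimeWarning: Mean of empty slice.
  ret = um.true_divide(
Traceback (most recent call last):
ValueError: zero-size array to reduction operation maximum which has no identity
```

```bash
python3 drive.py '{"ticks": [[0,0,0,0,0,0.18],[0,0,0,0,0,0.18],[0,0,0,0,0,0.18],[0,0,0,0,0,0.18],[0,0,0,0,0,0.18]]}' >/dev/null
python3 drive.py '{"ticks": [[0,0,0,0,0,0.18],[0,0,0,0,0,0.18],[0,0,0,0,0,0.18],[0,0,0,0,0,0.18],[0,0,0,0,0,0.18]]}' >/dev/null
python3 drive.py '{"ticks": [[0,0,0,0,0,0.18],[0,0,0,0,0,0.18],[0,0,0,0,0,0.18],[0.055,-0.0255,0,0,0,0],[0.055,-0.0255,0,0,0,0]]}' >/dev/null
python3 drive.py '{"ticks": [[0.055,-0.0255,0,0,0,0],[0.055,-0.0255,0,0,0,0],[0.055,-0.0255,0,0,0,0],[0.055,-0.0255,0,0,0,0],[0,0,0.04,0,0,0]]}' >/dev/null
python3 drive.py '{"ticks": [[0,0,0.05,0,0,0],[0,0,0,0,0,0],[0,0,0,0,0,0]]}' >/dev/null
python3 plan.py .6733 -.172 .170 161.2
```

```text
t 17.27 p [ 0.6745 -0.1745  0.1945] th 161.49 tilt [ 0.0007 -0.0013] q1,q6 [ -1.2 -17.3] w 0.0079 gf 61.95213317871094 F [ 0.1  0.4 -1.5]
rz 0.005 then dx dy dz [-0.002   0.002   0.0245]
```

```bash
python3 drive.py '{"ticks": [[-0.002,0.002,0.0245,0,0,0.005],[0,0,0,0,0,0]]}' >/dev/null
python3 plan.py .6733 -.172 .170 161.2
cat > look.py <<'E'
import sys
from h import *
z=float(sys.argv[1]); o=[]
for n in("top","side"):
    c=cam(n); i=c[0]; u,v=(proj(c,[.672,-.175,z])[0]).astype(int)
    a=i[v-62:v+62,u-66:u+66]; o.append(np.clip(cv2.resize(a,None,fx=3,fy=3,interpolation=2)*1.7,0,255).astype(np.uint8)); print(n,u-66,v-62)
cv2.imwrite(sys.argv[2],np.hstack(o)[:,:,::-1])
E
python3 look.py .08 pics/v1.png
```

```text
t 17.52 p [ 0.6724 -0.1714  0.1699] th 161.19 tilt [-0.0005  0.0001] q1,q6 [ -1.  -17.8] w 0.0081 gf 61.92141652107239 F [-0.7 -0.4 -1.9]
rz -0.0 then dx dy dz [ 0.0003 -0.001  -0.0001]
top 350 117
side 276 109
```

View pics/v1.png

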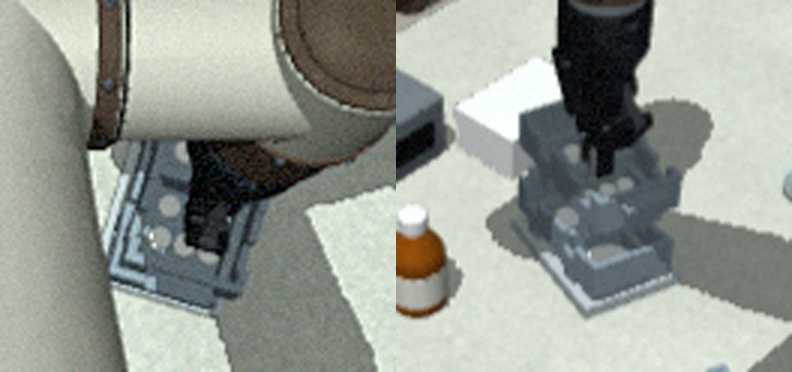

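The side view shows the vial tote directly above the dish tote, with its tab at (660,190) over the dish tote's plain near end. Lowering.

```bash
python3 drive.py '{"ticks": [[0,-0.001,0.012,0,0,0],[0,0,0.006,0,0,0],[0,0,0.002,0,0,0],[0,0,0.001,0,0,0]]}'; python3 drive.py '{"ticks": [[0,0,0.001,0,0,0],[0,0,0.001,0,0,0],[0,0,0,0,0,0]]}';  python3 plan.py .6733 -.172 .147 161.2
```

```text
time: 18.12
position: [0.6735, -0.1723, 0.1482]
tool_rot: [1.828, -2.555, 0.0]
force: [0.3, -0.2, -2.2]
width: 0.008
grasp_force: 62.0
time: 18.5
position: [0.6736, -0.1723, 0.1474]
tool_rot: [-1.828, 2.555, -0.001]
force: [-1.4, 0.4, 2.2]
width: 0.008
grasp_force: 62.7
t 18.5 p [ 0.6736 -0.1723  0.1474] th 161.17 tilt [ 0.0009 -0.0004] q1,q6 [ -1.1 -17.8] w 0.008 gf 62.687662839889526 F [-1.4  0.4  2.2]
rz -0.001 then dx dy dz [-0.0002  0.0003  0.0004]
```

```bash
python3 drive.py '{"ticks": [[0,0,0.0005,0,0,0],[0,0,0,0,0,0],[0,0,0,0,0,0],[0,0,0,0,0,0]]}' 0.04; python3 drive.py '{"ticks": [[0,0,-0.03,0,0,0],[0,0,-0.06,0,0,0],[0,0,-0.06,0,0,0],[0,0,0,0,0,-0.18],[0,0,0,0,0,-0.18]]}' >/dev/null;python3 drive.py '{"ticks": [[0,0,0,0,0,-0.18],[0,0,0,0,0,-0.18],[0,0,0,0,0,-0.18],[0,0,0,0,0,-0.18],[0,0,0,0,0,-0.15]]}' >/dev/null;  python3 plan.py .467 -.0265 .15 -112.2
```

```text
time: 19.0
position: [0.6735, -0.1722, 0.1457]
tool_rot: [-1.828, 2.555, -0.0]
force: [-0.4, -0.3, 0.1]
width: 0.0398
grasp_force: 0.0
t 20.25 p [ 0.6734 -0.1722  0.2957] th -128.08 tilt [-0.0001  0.    ] q1,q6 [-1.1 53. ] w 0.0398 gf 0.0 F [-0.5 -0.4 -0.1]
rz -0.277 then dx dy dz [-0.2461 -0.0569  0.1457]
```

```bash
python3 drive.py '{"ticks": [[0,0,0,0,0,-0.14],[0,0,0,0,0,-0.137],[-0.0492,-0.0114,0,0,0,0],[-0.0492,-0.0114,0,0,0,0],[-0.0492,-0.0114,0,0,0,0]]}' >/dev/null;python3 drive.py '{"ticks": [[-0.0492,-0.0114,0,0,0,0],[-0.0492,-0.0114,0.02,0,0,0],[0,0,0.06,0,0,0],[0,0,0.06,0,0,0],[0,0,0,0,0,0]]}' >/dev/null;  python3 plan.py .467 -.0265 .0935 -112.2
python3 - <<'E'
from h import *
o=[]; c=cam("top")
for P in((.672,-.175,.1),(.467,-.026,.05)):
    i=c[0]; u,v=(proj(c,P)[0]).astype(int)
    a=i[v-60:v+60,u-65:u+65]; o.append(np.clip(cv2.resize(a,None,fx=3,fy=3,interpolation=2)*1.7,0,255).astype(np.uint8)); print(u-65,v-60)
cv2.imwrite("pics/s1.png",np.hstack(o)[:,:,::-1])
E
```

```text
t 21.5 p [ 0.4654 -0.026   0.1528] th -112.52 tilt [-0.0098 -0.0025] q1,q6 [16.8 50.7] w 0.0402 gf 0.0 F [ 0.5 -0.3  1. ]
rz -0.006 then dx dy dz [ 0.0017 -0.0001  0.0593]
353 117
281 221
```

View pics/s1.png

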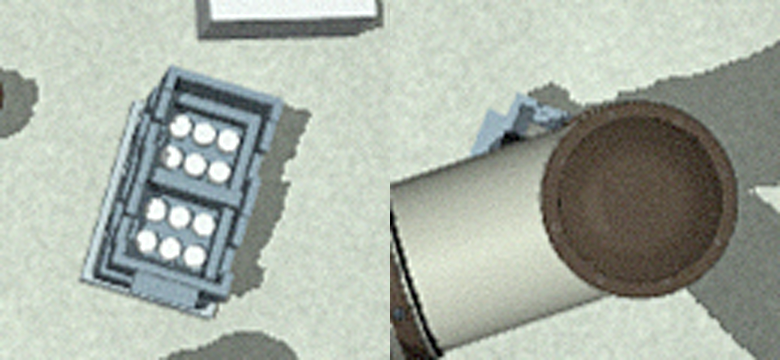

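The vial tote sits on the dish tote, turned end for end: tab at the near end (165,290), and the far end plain. I'll grasp the slide tote and measure the vial caps' centre.

```bash
python3 - <<'E'
from blobs import *
c=cam("top")
for thr in(110,130,145):
    P,A,p=white(c,c[0],(400,151,434,209),.069,6,thr); print(len(P),P.mean(0).round(4),A,p)
E
python3 drive.py '{"ticks": [[0.0017,0,0.02,0,0,-0.006],[0,0,0.02,0,0,0],[0,0,0.01,0,0,0],[0,0,0.007,0,0,0],[0,0,0,0,0,0]]}' >/dev/null;  python3 plan.py .467 -.0265 .0935 -112.2
```

```text
12 [ 0.6741 -0.1736  0.069 ] [36, 35, 28, 37, 36, 31, 34, 35, 23, 36, 36, 32] 144
12 [ 0.674  -0.1736  0.069 ] [28, 27, 23, 30, 28, 24, 27, 28, 16, 29, 28, 25] 144
12 [ 0.6737 -0.1735  0.069 ] [12, 11, 11, 23, 19, 11, 7, 9, 10, 8, 11, 6] 144
t 22.23 p [ 0.47   -0.026   0.0994] th -112.15 tilt [0.0011 0.0002] q1,q6 [16.7 51.1] w 0.0398 gf 0.0 F [-0.7 -0.   0.5]
rz 0.001 then dx dy dz [-0.0026  0.0016  0.0059]
```

```bash
python3 drive.py '{"ticks": [[-0.0026,0.0016,0.005,0,0,0],[0,0,0,0,0,0]]}' 0.04
python3 drive.py '{"ticks": [[0,0,0,0,0,0],[0,0,0,0,0,0],[0,0,0,0,0,0],[0,0,0,0,0,0]]}' 0.0 60
python3 drive.py '{"ticks": [[0,0,-0.02,0,0,0],[0,0,-0.06,0,0,0],[0,0,-0.06,0,0,0],[0,0,-0.06,0,0,0],[0,0,-0.02,0,0,0]]}'
python3 plan.py .674 -.173 .23 161.2
```

```text
time: 22.48
position: [0.4661, -0.0267, 0.0937]
tool_rot: [3.083, -0.604, -0.001]
force: [-0.1, -0.1, -0.1]
width: 0.0397
grasp_force: 0.0
time: 22.98
position: [0.4669, -0.0264, 0.0942]
tool_rot: [-3.083, 0.603, -0.001]
force: [-0.3, -0.2, 3.8]
width: 0.0079
grasp_force: 60.9
time: 23.6
position: [0.467, -0.0265, 0.3172]
tool_rot: [-3.08, 0.603, -0.009]
force: [1.0, 0.4, -3.4]
width: 0.0082
grasp_force: 60.2
t 23.6 p [ 0.467  -0.0265  0.3172] th -112.16 tilt [0.0061 0.0017] q1,q6 [16.7 51.1] w 0.0082 gf 60.197142362594604 F [ 1.   0.4 -3.4]
rz 1.512 then dx dy dz [ 0.072  -0.2431  0.0872]
```

```bash
python3 drive.py '{"ticks": [[0,0,0,0,0,0.168],[0,0,0,0,0,0.168],[0,0,0,0,0,0.168],[0,0,0,0,0,0.168],[0,0,0,0,0,0.168]]}' >/dev/null
python3 drive.py '{"ticks": [[0,0,0,0,0,0.168],[0,0,0,0,0,0.168],[0,0,0,0,0,0.168],[0,0,0,0,0,0.168],[0.0144,-0.0486,0,0,0,0]]}' >/dev/null
python3 drive.py '{"ticks": [[0.0144,-0.0486,0,0,0,0],[0.0144,-0.0486,0,0,0,0],[0.0144,-0.0486,0,0,0,0],[0.0144,-0.0486,0,0,0,0],[0,0,0.04,0,0,0]]}' >/dev/null
python3 drive.py '{"ticks": [[0,0,0.04,0,0,0],[0,0,0,0,0,0],[0,0,0,0,0,0]]}' >/dev/null
python3 plan.py .6738 -.173 .218 161.2
```

```text
t 25.85 p [ 0.674  -0.1732  0.2349] th 161.24 tilt [ 0.0013 -0.0009] q1,q6 [ -1.1 -17.7] w 0.0081 gf 60.101197957992554 F [ 1.2 -0.3 -1.5]
rz 0.001 then dx dy dz [-0.0001  0.0002  0.0169]
```

```bash
python3 drive.py '{"ticks": [[0,0,0.016,0,0,0],[0,0,0.01,0,0,0],[0,0,0,0,0,0]]}' >/dev/null; python3 plan.py .6738 -.173 .1952 161.2; python3 look.py .12 pics/s2.png
```

```text
t 26.23 p [ 0.6727 -0.1729  0.2066] th 161.2 tilt [-0.0024  0.0004] q1,q6 [ -1.1 -17.7] w 0.008 gf 60.16811728477478 F [ 0.3  0.1 -2.8]
rz -0.0 then dx dy dz [-0.0002 -0.0011  0.0114]
top 355 113
side 277 97
```

View pics/s2.png

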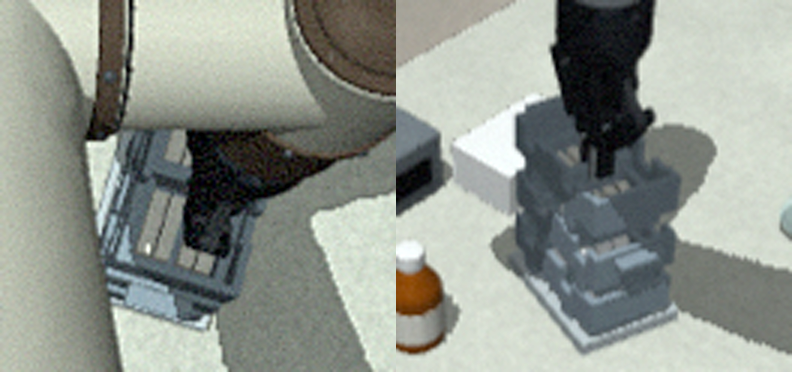

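The slide tote is lined up above the vial tote, with its plain end over the vial tab end at (635,262) in the side view. Lowering.

```bash
python3 drive.py '{"ticks": [[0,0,0.006,0,0,0],[0,0,0.003,0,0,0],[0,0,0.001,0,0,0],[0,0,0,0,0,0]]}'; python3 drive.py '{"ticks": [[0,0,0.0012,0,0,0],[0,0,0.0008,0,0,0],[0,0,0,0,0,0]]}'; python3 plan.py .6738 -.173 .1952 161.2
```

```text
time: 26.82
position: [0.6734, -0.173, 0.1978]
tool_rot: [1.829, -2.554, 0.0]
force: [0.3, 0.3, -2.7]
width: 0.0082
grasp_force: 60.2
time: 27.2
position: [0.6733, -0.173, 0.1957]
tool_rot: [1.829, -2.554, -0.0]
force: [0.1, 0.8, -2.5]
width: 0.008
grasp_force: 60.2
t 27.2 p [ 0.6733 -0.173   0.1957] th 161.21 tilt [-0.0002 -0.    ] q1,q6 [ -1.1 -17.7] w 0.008 gf 60.18855929374695 F [ 0.1  0.8 -2.5]
rz 0.0 then dx dy dz [-0.0002 -0.0005  0.0005]
```

```bash
python3 drive.py '{"ticks": [[0,0,0.0008,0,0,0],[0,0,0.0005,0,0,0],[0,0,0,0,0,0]]}' ; python3 drive.py '{"ticks": [[0,0,0,0,0,0],[0,0,0,0,0,0],[0,0,0,0,0,0]]}' 0.04; python3 drive.py '{"ticks": [[0,0,-0.03,0,0,0],[0,0,-0.06,0,0,0],[0,0,-0.03,0,0,0],[0,0,0,0,0,-0.18],[0,0,0,0,0,-0.18]]}' >/dev/null; python3 plan.py .390 -.2815 .15 -154.2
python3 - <<'E'
from h import *
i=cv2.imread("pics/top0.png"); c=cam("top")
u0,v0,u1,v1=425,270,505,360
a=i[v0:v1,u0:u1].astype(np.float32); d=cv2.resize(cv2.GaussianBlur(a[:,:,0]-a[:,:,2],(0,0),.7),None,fx=4,fy=4,interpolation=2)
m=((d>7)*255).astype(np.uint8); k=max(cv2.findContours(m,0,1)[0],key=cv2.contourArea); uv=(k[:,0]+.5)/4-.5+[u0,v0]
b=cv2.minAreaRect((plane(c,uv,.010)[:,:2]*1e3).astype(np.float32)); print(b)
E
```

```text
time: 27.58
position: [0.6734, -0.173, 0.1953]
tool_rot: [-1.829, 2.554, -0.001]
force: [-1.6, 0.8, 1.5]
width: 0.0082
grasp_force: 60.7
time: 27.95
position: [0.6735, -0.173, 0.1946]
tool_rot: [-1.829, 2.554, -0.0]
force: [-0.1, 0.6, 0.3]
width: 0.0398
grasp_force: 0.0
t 28.57 p [ 0.6734 -0.173   0.3153] th -177.83 tilt [0.0014 0.0001] q1,q6 [-1.1  3.3] w 0.0402 gf 0.0 F [ 0.2  1.1 -0.1]
rz -0.412 then dx dy dz [-0.0256  0.3024  0.1653]
((388.478759765625, -280.73760986328125), (141.1556396484375, 81.76522827148438), 25.78370475769043)
```

```bash
python3 drive.py '{"ticks": [[0,0,0,0,0,-0.14],[0,0,0,0,0,-0.14],[0,0,0,0,0,-0.132],[-0.0052,0.0605,0,0,0,0],[-0.0052,0.0605,0,0,0,0]]}' >/dev/null
python3 drive.py '{"ticks": [[-0.0052,0.0605,0,0,0,0],[-0.0052,0.0605,0,0,0,0],[-0.0052,0.0605,0,0,0,0],[0,0,0.06,0,0,0],[0,0,0.06,0,0,0]]}' >/dev/null
python3 drive.py '{"ticks": [[0,0,0.04,0,0,0],[0,0,0,0,0,0]]}' >/dev/null; python3 plan.py .389 -.281 .088 -154.2; python3 look.py .12 pics/c1.png
```

```text
t 30.12 p [ 0.3874 -0.279   0.1522] th -154.68 tilt [-0.0067  0.0021] q1,q6 [-16.2  41.5] w 0.04 gf 0.0 F [ 0.1 -0.1  0.5]
rz -0.008 then dx dy dz [ 0.0025 -0.0006  0.0642]
top 355 113
side 277 97
```

View pics/c1.png

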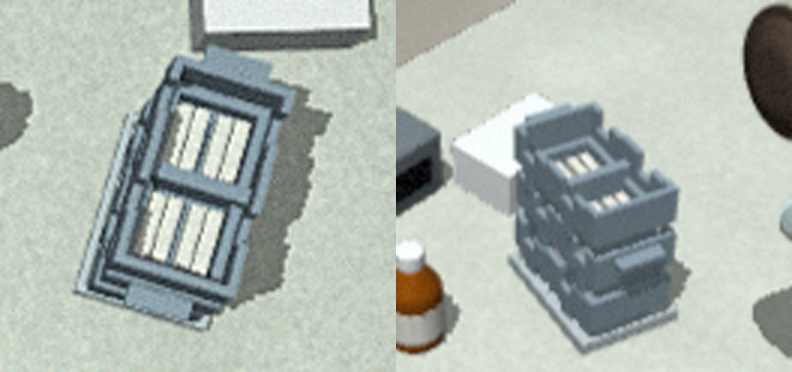

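All three totes are stacked level, with tabs alternating far, near, far. Now grasping the cover's bar and measuring the slide tote's centre.

```bash
python3 - <<'E'
from blobs import *
c=cam("top")
for thr in(125,140,150):
    P,A,p=white(c,c[0],(398,142,442,208),.115,12,thr); print(len(P),P.mean(0).round(4),((P.max(0)+P.min(0))/2).round(4),A,p)
E
python3 drive.py '{"ticks": [[0.0025,-0.0006,0.03,0,0,-0.008],[0,0,0.02,0,0,0],[0,0,0.007,0,0,0],[0,0,0.001,0,0,0],[0,0,0,0,0,0]]}'; python3 plan.py .389 -.281 .088 -154.2
```

```text
8 [ 0.6749 -0.1717  0.115 ] [ 0.6743 -0.1709  0.115 ] [74, 63, 67, 39, 69, 60, 66, 26] 131
time: 30.9
position: [0.3914, -0.2817, 0.0977]
tool_rot: [-2.662, 1.667, -0.004]
force: [0.7, -0.2, -0.5]
width: 0.0398
grasp_force: 0.0
t 30.9 p [ 0.3914 -0.2817  0.0977] th -154.09 tilt [ 0.0024 -0.0009] q1,q6 [-16.4  42.3] w 0.0398 gf 0.0 F [ 0.7 -0.2 -0.5]
rz 0.002 then dx dy dz [-0.0017  0.0019  0.0097]<stdin>:4: RuntimeWarning: Mean of empty slice.
  ret = um.true_divide(
Traceback (most recent call last):
ValueError: zero-size array to reduction operation maximum which has no identity
```

```bash
python3 drive.py '{"ticks": [[-0.0017,0.0019,0.008,0,0,0],[0,0,0,0,0,0]]}' 0.04
python3 drive.py '{"ticks": [[0,0,0,0,0,0],[0,0,0,0,0,0],[0,0,0,0,0,0],[0,0,0,0,0,0]]}' 0.0 60
python3 drive.py '{"ticks": [[0,0,-0.02,0,0,0],[0,0,-0.06,0,0,0],[0,0,-0.06,0,0,0],[0,0,-0.06,0,0,0],[0,0,-0.03,0,0,0]]}'
python3 plan.py .6743 -.1723 .26 161.2
```

```text
time: 31.15
position: [0.3875, -0.2806, 0.0881]
tool_rot: [2.662, -1.667, -0.002]
force: [0.1, 0.5, 0.5]
width: 0.0401
grasp_force: 0.0
time: 31.65
position: [0.3883, -0.2808, 0.0888]
tool_rot: [-2.663, 1.667, -0.001]
force: [-1.4, 0.7, 3.1]
width: 0.0105
grasp_force: 62.2
time: 32.28
position: [0.3885, -0.2809, 0.3217]
tool_rot: [-2.662, 1.666, -0.008]
force: [-0.2, -0.5, -2.4]
width: 0.0105
grasp_force: 61.6
t 32.27 p [ 0.3885 -0.2809  0.3217] th -154.1 tilt [ 0.0049 -0.0015] q1,q6 [-16.4  42.3] w 0.0105 gf 61.60291314125061 F [-0.2 -0.5 -2.4]
rz 0.78 then dx dy dz [-0.1949 -0.2355  0.0617]
```

```bash
python3 drive.py '{"ticks": [[0,0,0,0,0,0.156],[0,0,0,0,0,0.156],[0,0,0,0,0,0.156],[0,0,0,0,0,0.156],[0,0,0,0,0,0.156]]}' >/dev/null
python3 drive.py '{"ticks": [[-0.039,-0.0471,0,0,0,0],[-0.039,-0.0471,0,0,0,0],[-0.039,-0.0471,0,0,0,0],[-0.039,-0.0471,0,0,0,0],[-0.039,-0.0471,0,0,0,0]]}' >/dev/null
python3 drive.py '{"ticks": [[0,0,0.04,0,0,0],[0,0,0.02,0,0,0],[0,0,0,0,0,0],[0,0,0,0,0,0]]}' >/dev/null
python3 plan.py .6743 -.1723 .2488 161.2
```

```text
t 34.02 p [ 0.6743 -0.1722  0.2593] th 161.21 tilt [ 0.0012 -0.0005] q1,q6 [ -1.  -17.8] w 0.0106 gf 61.40560984611511 F [ 0.1  0.7 -1.5]
rz 0.0 then dx dy dz [ 0.0001 -0.      0.0105]
```

```bash
python3 drive.py '{"ticks": [[0,0,0.0105,0,0,0],[0,0,0,0,0,0]]}' >/dev/null; python3 look.py .14 pics/c2.png
```

```text
top 357 111
side 277 90
```

View pics/c2.png

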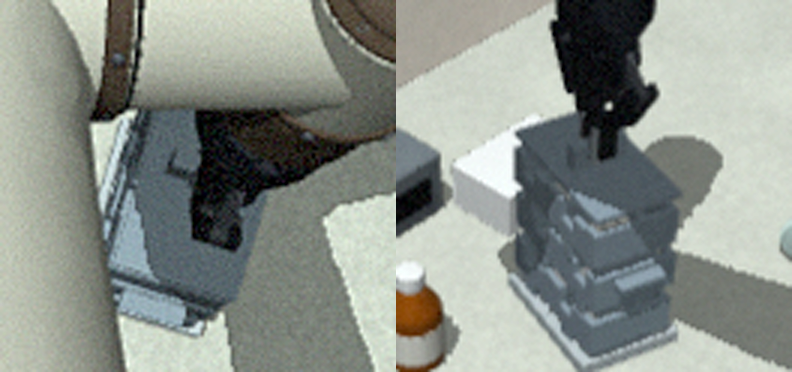

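The cover is level and lined up over the slide tote's rim in both views. Lowering.

```bash
python3 drive.py '{"ticks": [[0,0,0.006,0,0,0],[0,0,0.003,0,0,0],[0,0,0,0,0,0]]}'; python3 drive.py '{"ticks": [[0,0,0.002,0,0,0],[0,0,0.001,0,0,0],[0,0,0,0,0,0]]}'; python3 plan.py .6743 -.1723 .2358 161.2
```

```text
time: 34.75
position: [0.6738, -0.172, 0.2385]
tool_rot: [1.828, -2.554, -0.001]
force: [-0.3, -0.3, -1.4]
width: 0.0104
grasp_force: 61.5
time: 35.12
position: [0.674, -0.172, 0.236]
tool_rot: [-1.829, 2.554, -0.0]
force: [0.1, -0.6, -1.6]
width: 0.0105
grasp_force: 61.5
t 35.12 p [ 0.674 -0.172  0.236] th 161.21 tilt [ 0. -0.] q1,q6 [ -1.  -17.8] w 0.0105 gf 61.50949001312256 F [ 0.1 -0.6 -1.6]
rz 0.0 then dx dy dz [ 0.0002 -0.0004  0.0002]
```

```bash
python3 drive.py '{"ticks": [[0,0,0.001,0,0,0],[0,0,0,0,0,0]]}' ; python3 drive.py '{"ticks": [[0,0,0,0,0,0],[0,0,0,0,0,0],[0,0,0,0,0,0]]}' 0.04; python3 drive.py '{"ticks": [[0,0,-0.03,0,0,0],[0,0,-0.04,0,0,0],[0,0,-0.03,0,0,0],[0.06,0,0,0,0,0],[0.06,0,0,0,0,0]]}' >/dev/null;python3 drive.py '{"ticks": [[-0.06,0,0,0,0,0],[-0.06,0,0,0,0,0],[0,0.06,0,0,0,0],[0,0.06,0,0,0,0],[0,0.06,0,0,0,0]]}' ; python3 drive.py '{"ticks": [[0,0.06,0,0,0,0],[0,0.05,0,0,0,0],[0,0,0,0,0,0],[0,0,0,0,0,0]]}'; python3 look.py .14 pics/f.png
```

```text
time: 35.38
position: [0.674, -0.172, 0.2358]
tool_rot: [-1.829, 2.554, -0.001]
force: [-1.8, 0.7, 1.8]
width: 0.0102
grasp_force: 62.0
time: 35.75
position: [0.674, -0.1721, 0.235]
tool_rot: [-1.829, 2.554, -0.0]
force: [0.5, -0.5, -0.2]
width: 0.0403
grasp_force: 0.0
time: 37.0
position: [0.502, -0.1134, 0.3348]
tool_rot: [1.829, -2.554, 0.0]
force: [-0.3, 0.6, 1.6]
width: 0.0403
grasp_force: 0.0
time: 37.5
position: [0.3999, -0.0785, 0.3357]
tool_rot: [-1.829, 2.552, -0.002]
force: [1.0, 0.1, 0.5]
width: 0.0399
grasp_force: 0.0
top 357 111
side 277 90
```

View pics/f.png

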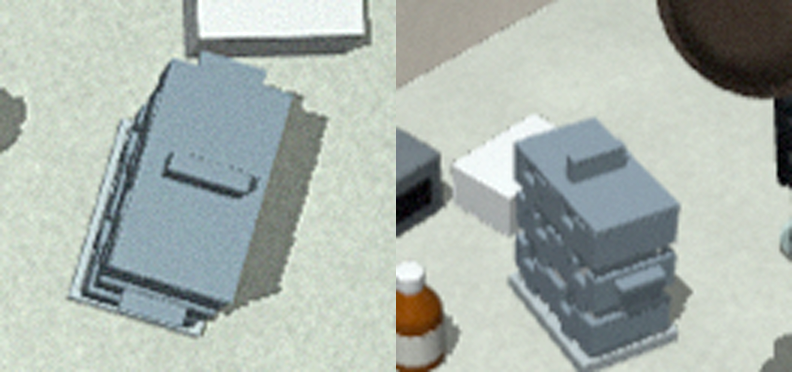

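The cover is flush on the slide tote's rim, the stack is level and interlocked, and the gripper is clear. Handing in.

```bash
python3 -c "
from workcell import r
print(r.sign_off())"
```

```text
the job is handed in; nothing more can be done
None
```

The stack is built in the base and handed in at about 37.5 s: petri dishes, vials and slide boxes with tabs alternating, and the cover on top; in the last views every piece looked level and seated, the gripper was clear, and I never moved the bottle or beaker.

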